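# Roll down a slatted panel

## Task

The four dark slats laid in the framed panel still stand proud of its frame. Take the hand roller by its wooden grip and, pressing down steadily, roll it along the panel across all four slats until each is flush with the frame; press with the roller, not with the fingers. Then stand the roller back on the bare worktop on its rollers and let go, leaving the push block where it is.

Things in the scene. Friction and masses are not known exactly. Their poses are not given: they have to be found in the camera images.
- roller: hand roller standing on its own two black rubber rollers in a steel fork, wooden block grip on top; 72 x 72 mm, 104 mm high, about 0.33 kg. Origin: centre of its underside, where the rollers touch the worktop; x = direction it rolls (both ways), y = along the axles, z up. Rollers 36 mm in diameter, 60 mm wide, axles 20 mm ahead of and behind the centre, turning freely
- roller_grip (a point): centre of the roller's wooden grip, 82 mm above its underside. The grip is a block 40 mm (roller x) x 28 mm (roller y) x 44 mm high; the fork's steel top lies 38 mm below this point. The grip is sprung: it sinks straight down towards the fork by up to 12 mm, taking about 4 N to start and about 1 N per further mm
- panel: framed panel fixed on the worktop, 190 mm (its x) x 130 mm (its y). Origin: centre of its underside, z up. Light wood frame, top 22 mm above the worktop; in it four dark slats side by side fill 120 mm (x) by 90 mm (y) about the centre, each 30 mm along x. They start 4 mm above the frame in stiff adhesive; a slat goes down under about 3 N and stays where it is pushed
- push_block: bystander: a push block with a flat white base and a bow handle, no rollers, 80 x 200 x 78 mm, loose; origin: centre of its underside
- slat_1 (a joint): how far the slat centred at -45 mm along the panel's x axis has been pressed down, in m: 0 = 4 mm proud of the frame, 0.004 = flush with the frame
- slat_2 (a joint): how far the slat centred at -15 mm along the panel's x axis has been pressed down, in m: 0 = 4 mm proud of the frame, 0.004 = flush with the frame
- slat_3 (a joint): how far the slat centred at 15 mm along the panel's x axis has been pressed down, in m: 0 = 4 mm proud of the frame, 0.004 = flush with the frame
- slat_4 (a joint): how far the slat centred at 45 mm along the panel's x axis has been pressed down, in m: 0 = 4 mm proud of the frame, 0.004 = flush with the frame

How it is judged:
By the outcome, as a careful person would: the job done as asked, in the order asked, and still so for the second after the job is handed in, with the robot touching nothing.
It also fails if it takes over 64 s, if anything falls off the work surface, if the arm or the gripper's body presses on something with over 40 N, if the wrist force passes 120 N, or if a joint passes its speed limit or range.

## Robot

A 6-joint arm with a two-finger parallel gripper is mounted at the origin on a cart in front of the work surface, level with it; the furniture and walls round the work are solid. World frame = base frame: x ahead of the robot, y to its left, z up, the work surface at z = 0. Lengths are in m, angles in rad, forces in N, time in s.
With the tool pointing down it reaches from about 0.375 to 0.975 m from the base axis. Payload 3.8 kg.
Tool frame: the origin (TCP) lies on the mounting face of the last link; the fingertips stand env.tip_extent ahead of it and the grasp point (between the pads) lies 155 mm ahead of it (env.tip_extent is the distance from the TCP to the fingertips, in m); z points along the fingers, y is the line along which they close (so a half turn about z gives the same grasp; the last joint's range is limited). The gripper opens to 85 mm and grips with 20 to 120 N. Pads are 22 mm wide; open, the fingers measure 114 mm over their backs; the gripper's body (76 mm by 85 mm) begins 54 mm behind the grasp point. The pads swing forward as they close: fully open they stand 13 mm farther back than shut.
Start: joints at [1.12, 0.264, 1.604, -0, 1.274, -0.037], TCP at [0.271, 0.618, 0.405] pointing down, gripper open.
Joint ranges: [-2.63, 2.63], [-0.94, 2.18], [0.31, 2.57], [-1.31, 4.45], [0, 2.66], [-2.55, 2.55]. Speed limits (rad/s): [2.57, 2.57, 3.14, 3.14, 3.14, 3.14].

## Interface

Orientations are given as a unit quaternion [x, y, z, w].
In Python, from cell import env, planner, cams, finish_job, sensors gives the robot as it stands. The module is installed in compiled form; this text tells all that it offers. Calls block until the motion is done:
- env.goto(position, orientation): joint-space move of the TCP to a pose.
- env.move_linear(position, rate=0.15, rotation=None): straight line of the TCP; rotation=None keeps the orientation; rate is the mean speed in m/s.
- env.set_joints(angles): joint-space move.
- env.release() and env.grasp(): open the fingers fully, or close them until they stop; the grip force is fixed at half the most.
- env.hold(seconds).
- planner.inverse_kinematics(position, orientation): joint angles nearest the present ones, or None.
- cams.grab_frame(name): name is "scene" or "top"; returns a dict with "img" (420x560x3 uint8, red, green, blue), "mtx" (3x3 intrinsics, pixels), "cam_to_world" (4x4, takes a point from camera to world coordinates). Camera axes: x right, y up, looking along -z (the intrinsics and any distortion apply to the point x, -y, -z); pixel columns grow to the right and rows downward; lengths in m; the calibration is good to about 2 mm. A picture is of the moment at which its call begins. There is no depth.
A pose or a line that the arm cannot do raises env.Unreachable and nothing moves.
- finish_job(): hands the job in; it is judged then, once.
Readings, each from a call of its own:
- sensors.read_time_s(): time.
- sensors.read_q(): joint angles.
- sensors.read_joint_velocities(): joint speeds.
- sensors.read_joint_torque(): joint torques, N m.
- sensors.read_position(): TCP position.
- sensors.read_tcp_rot(): TCP orientation.
- sensors.read_contact_force(): force on the tool from outside, world axes, zero at the start.
- sensors.read_ft_torque(): the same for the moment, N m.
- sensors.read_width(): opening from 0.0 (shut) to 1.0 (fully open).
- sensors.read_finger_force(): force on a finger pad.
Only numpy, scipy, OpenCV 4.12 (cv2) and the standard library are available. Lean on these libraries where they do the work, as an engineer would, in place of code of your own. Each camera call takes 0.05 s, during which the arm holds its last target. There are 200 camera calls.

## Working session

There is one attempt and no reset: what is moved stays moved. The work goes in short steps, each a Python script; the robot and the scene stay as the last script left them, time stands still between calls to the robot, and variables do not carry over. Pictures are saved under pics/ and viewed, at most 10 in all, crops included, and the job is handed in when it is done.

```bash
mkdir -p pics
python3 - <<'E'
from cell import env,cams,sensors
import cv2,numpy as np
for n in("scene","top"):
    f=cams.grab_frame(n); cv2.imwrite(f"pics/{n}0.png",f["img"][:,:,::-1]); np.savez(f"{n}0.npz",**f)
    print(n,f.keys(),f["mtx"],f["cam_to_world"])
print(env.tip_extent,sensors.read_tcp_rot(),sensors.read_time_s())
E
```

```text
scene dict_keys(['img', 'mtx', 'cam_to_world']) [[509.51813301   0.         283.23898698]
 [  0.         509.51813301 195.10528746]
 [  0.           0.           1.        ]] [[ 0.82770593  0.31941515 -0.46138581  0.03535997]
 [-0.56115163  0.47614671 -0.67704738 -0.72974793]
 [ 0.00342814  0.81930353  0.57334979  0.67200153]
 [ 0.          0.          0.          1.        ]]
top dict_keys(['img', 'mtx', 'cam_to_world']) [[523.38845472   0.         281.03949766]
 [  0.         523.38845472 208.45970467]
 [  0.           0.           1.        ]] [[ 1.93509633e-02  9.97158354e-01 -7.28062966e-02  4.40968912e-01]
 [-9.99748947e-01  1.84756789e-02 -1.26764804e-02  1.07009426e-03]
 [-1.12953125e-02  7.30333204e-02  9.97265536e-01  1.31872538e+00]
 [ 0.00000000e+00  0.00000000e+00  0.00000000e+00  1.00000000e+00]]
0.1734 [ 2.05405052e-01  9.78676486e-01 -1.01964219e-03 -2.47478125e-04] 0.1
```

View pics/scene0.png

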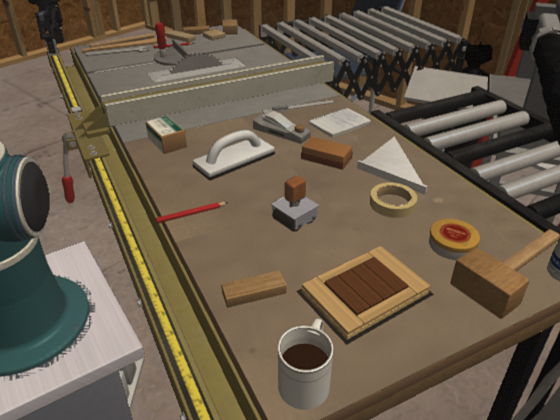

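View pics/top0.png

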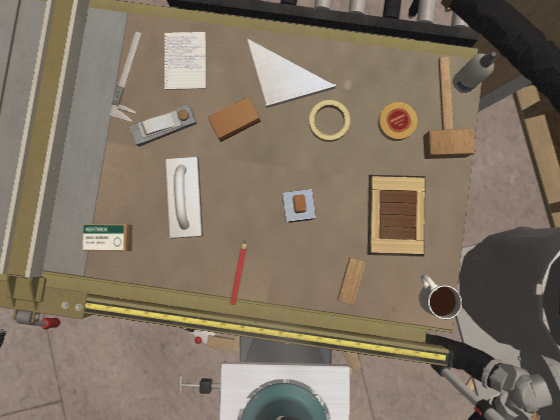

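The scene view shows the roller at about (296,203) and the panel at (367,290). In the top view the roller is at (299,205) with its orange grip at (300,203), and the panel is at (397,215) with its long side along world x. The push block is at (183,197). Next I measure with masks.

```bash
cat > h.py <<'E'
import cv2,numpy as np
def ray(f,px,z):
    u,v=px; K=f["mtx"]; T=f["cam_to_world"]
    d=T[:3,:3]@np.array([(u-K[0,2])/K[0,0],-(v-K[1,2])/K[1,1],-1]); o=T[:3,3]
    return (o+d*(z-o[2])/d[2])[:2]
def proj(f,p):
    T=f["cam_to_world"]; c=T[:3,:3].T@(np.array(p)-T[:3,3]); K=f["mtx"]
    return K[0,2]+K[0,0]*c[0]/-c[2],K[1,2]+K[1,1]*c[1]/c[2]
def blob(f,box,fn,z,k=3):
    x0,y0,x1,y1=box; im=f["img"][y0:y1,x0:x1]
    hsv=cv2.cvtColor(im,cv2.COLOR_RGB2HSV).astype(int)
    m=fn(hsv).astype(np.uint8)*255
    m=cv2.morphologyEx(m,cv2.MORPH_CLOSE,np.ones((k,k)))
    c=max(cv2.findContours(m,0,1)[0],key=cv2.contourArea).reshape(-1,2)+[x0,y0]
    w=np.array([ray(f,p,z) for p in c],np.float32)
    return c,cv2.minAreaRect(w),m
E
python3 - <<'E'
from h import *
f=dict(np.load("top0.npz"))
im=f["img"]
for p in [(300,203),(289,200),(310,216),(275,205),(397,215),(375,215),(360,215),(397,182)]: print(p,im[p[1],p[0]],cv2.cvtColor(im[p[1]:p[1]+1,p[0]:p[0]+1],cv2.COLOR_RGB2HSV)[0,0])
a=cv2.resize(im[180:230,270:330],None,fx=6,fy=6,interpolation=2); b=cv2.resize(im[165:265,357:437],None,fx=3,fy=3,interpolation=2)
s=dict(np.load("scene0.npz"))["img"]; c=cv2.resize(s[170:235,265:325],None,fx=5,fy=5,interpolation=2)
H=np.zeros((600,800,3),np.uint8)
H[:300,:360]=a;H[:300,370:610]=b; H[305:600,:300]=c[:295]; H[305:600,310:800]=cv2.resize(s[240:340,290:450],(490,295))
cv2.imwrite("pics/crop.png",H[:,:,::-1])
E
```

```text
(300, 203) [150 100  66] [ 12 143 150]
(289, 200) [169 174 181] [108  17 181]
(310, 216) [167 172 180] [108  18 180]
(275, 205) [137 122 100] [ 18  69 137]
(397, 215) [107  76  54] [ 12 126 107]
(375, 215) [195 165 119] [ 18  99 195]
(360, 215) [138 120 100] [ 16  70 138]
(397, 182) [194 166 119] [ 19  99 194]
```

View pics/crop.png

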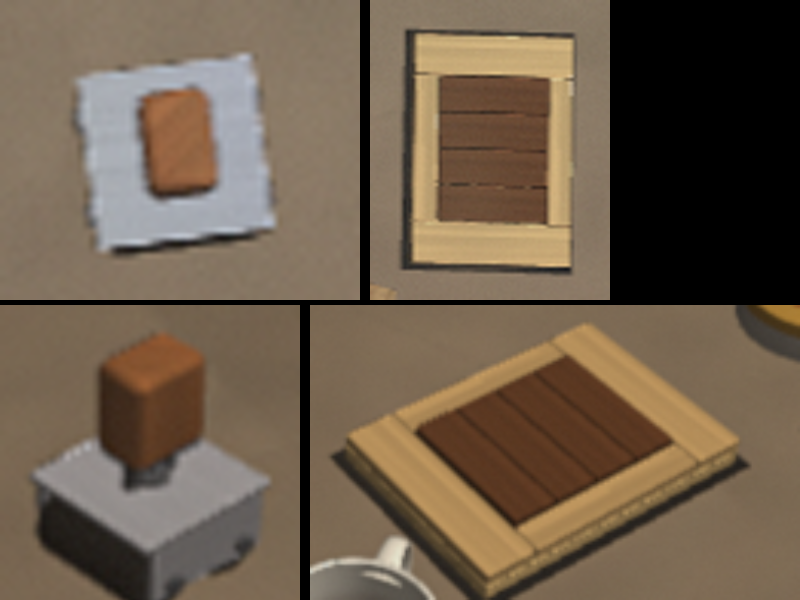

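Run:
```python
from h import *
f=dict(np.load("top0.npz"))
def show(n,r):
    print(n,np.round(r[1][0],4),np.round(r[1][1],4),round(r[1][2],1),len(r[0]))
show("grip",blob(f,(280,185,320,225),lambda h:(h[...,1]>110)&(h[...,0]<16),.104))
show("fork",blob(f,(275,180,325,228),lambda h:(h[...,1]<40)&(h[...,2]>120)|(h[...,1]>110),.044,5))
show("slats",blob(f,(360,170,435,260),lambda h:(h[...,1]>100)&(h[...,2]<150)&(h[...,0]<16),.026))
show("frame",blob(f,(360,170,435,262),lambda h:(h[...,2]>165)&(h[...,1]>80)|(h[...,1]>105)&(h[...,2]<150)&(h[...,2]>60),.022,5))
g=dict(np.load("scene0.npz"))
show("sgrip-none",blob(g,(280,172,312,208),lambda h:(h[...,1]>130)&(h[...,0]<16)&(h[...,2]>100),.104))
show("sslats",blob(g,(310,250,425,325),lambda h:(h[...,2]<105)&(h[...,1]>120),.026))
show("sfork",blob(g,(265,170,325,230),lambda h:(h[...,1]<40)&(h[...,2]>125),.044))
```

```text
grip [ 0.5431 -0.0254] [0.0385 0.0248] 8.0 48
fork [ 0.5439 -0.0259] [0.0716 0.0744] 8.4 114
slats [ 0.5267 -0.2706] [0.0896 0.1209] 89.0 163
frame [ 0.5263 -0.2712] [0.1293 0.1884] 89.4 250
sgrip-none [ 0.5413 -0.0373] [0.0371 0.0402] 7.3 47
sslats [ 0.5219 -0.2757] [0.0922 0.1215] 89.8 168
sfork [ 0.5427 -0.0281] [0.0715 0.073 ] 8.0 101
```

```bash
cat >> h.py <<'E'
from scipy.spatial.transform import Rotation as R
def quat(deg):
    a=np.radians(deg); y=np.array([-np.sin(a),np.cos(a),0]); z=np.array([0,0,-1.]); x=np.cross(y,z)
    return R.from_matrix(np.c_[x,y,z]).as_quat()
def st(tag=""):
    from cell import sensors as s
    print(tag,"t",round(s.read_time_s(),2),"p",np.round(s.read_position(),4),"F",np.round(s.read_contact_force(),1),"w",round(float(s.read_width()),3),"ff",np.round(s.read_finger_force(),1),flush=True)
E
python3 - <<'E'
from h import *
from cell import env,cams
x,y=.5435,-.0265
env.goto([x,y,.33],quat(8)); st()
env.move_linear([x,y,.241],rate=.08); st("down")
env.grasp(); st("grasp")
for n in("scene","top"):
    f=cams.grab_frame(n); np.savez(n+"1.npz",**f)
    if n=="scene": cv2.imwrite("pics/s1.png",cv2.resize(f["img"][100:260,200:400],None,fx=3,fy=3)[:,:,::-1])
E
```

```text
t 2.59 p [ 0.5437 -0.0259  0.3302] F [0.1 0.1 0.5] w 0.999 ff 0.0
down t 3.86 p [ 0.5439 -0.0265  0.2417] F [-0.2 -1.  -0.4] w 1.002 ff 0.0
grasp t 4.42 p [ 0.5437 -0.0265  0.2414] F [-1.5 -0.5  1.8] w 0.32 ff 62.3
```

View pics/s1.png

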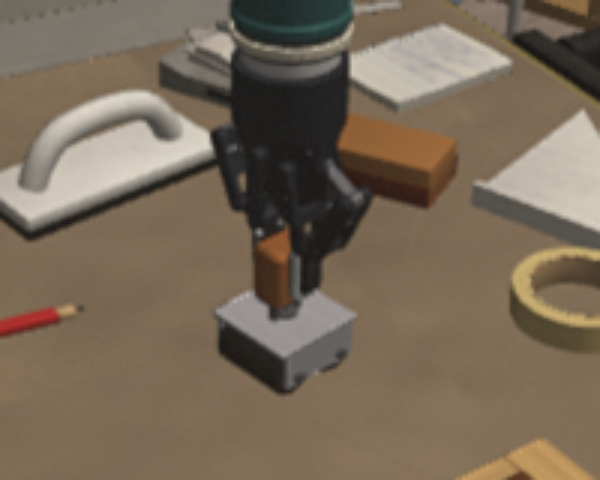

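The view shows the pads closed on the wooden grip at about (275,275), above the fork and clear of it. Next: lift, move over the panel, and press down at panel x = -55 mm.

```bash
cat >> h.py <<'E'
PC=np.array([.526,-.2715]); PY=-0.8
def P(s,z): a=np.radians(PY); return [PC[0]+s*np.cos(a),PC[1]+s*np.sin(a),z]
ZR=.2414
E
python3 - <<'E'
from h import *
from cell import env,cams
env.move_linear([.5437,-.0265,.33],rate=.12); st("lift")
env.goto(P(-.055,.33),quat(PY)); st("over")
env.move_linear(P(-.055,ZR+.032),rate=.1); st("near")
f=cams.grab_frame("scene"); a=f["img"][190:350,270:470]
for d in (.024,.018,.014):
    env.move_linear(P(-.055,ZR+d),rate=.02); st(d)
f=cams.grab_frame("scene"); b=f["img"][190:350,270:470]
cv2.imwrite("pics/s2.png",cv2.resize(np.hstack([a,b]),None,fx=2,fy=2)[:,:,::-1])
E
```

```text
lift t 5.41 p [ 0.5431 -0.0264  0.3289] F [-0.2 -1.  -4.1] w 0.32 ff 61.9
over t 6.41 p [ 0.4711 -0.2701  0.3295] F [ 0.4  0.5 -2.7] w 0.324 ff 61.8
near t 7.12 p [ 0.4714 -0.2706  0.2737] F [-0.5  0.6 -2.3] w 0.321 ff 61.7
0.024 t 7.72 p [ 0.4712 -0.271   0.2657] F [-0.6 -1.1 -0.9] w 0.321 ff 62.1
0.018 t 8.18 p [ 0.4715 -0.271   0.2602] F [-0.2 -0.2  5.8] w 0.317 ff 62.8
0.014 t 8.53 p [ 0.4717 -0.271   0.2568] F [-2.1  1.1  9.2] w 0.323 ff 63.2
```

View pics/s2.png

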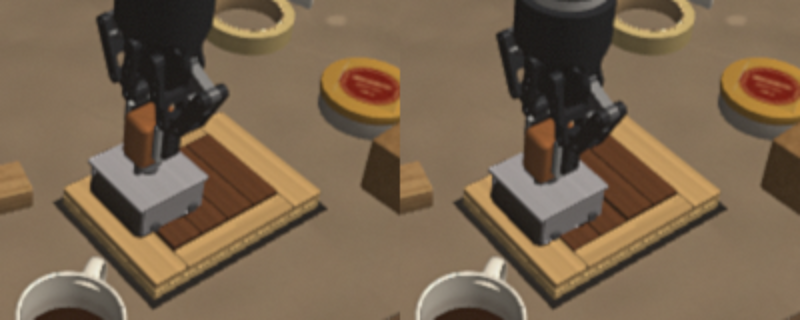

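The roller sits centred on the near end of the panel, at about (145,190) left and (545,205) right, and it is pressed down with the fingers clear of the fork. Next: roll across and back.

Run:
```python
from h import *
from cell import env,cams
z=ZR+.0125
env.move_linear(P(-.055,z),rate=.02); st()
for s in (-.035,-.015,.005,.025,.045,.058,.03,0,-.03,-.055,0,.055):
    env.move_linear(P(s,z),rate=.04); st(s)
env.move_linear(P(.055,ZR+.10),rate=.08); st("up")
env.move_linear(P(-.02,.345),rate=.12)
env.goto([.55,-.09,.345],quat(0)); st("away")
for n in("scene","top"):
    f=cams.grab_frame(n); np.savez(n+"2.npz",**f)
    c=f["img"][235:345,290:440] if n=="scene" else f["img"][160:270,327:477]
    cv2.imwrite(f"pics/{n}2.png",cv2.resize(c,None,fx=4,fy=4,interpolation=2)[:,:,::-1])
```

```text
t 8.82 p [ 0.4719 -0.271   0.2556] F [-1.1  1.2 10.2] w 0.316 ff 63.3
-0.035 t 9.47 p [ 0.4925 -0.2713  0.2559] F [0.4 2.  9.6] w 0.321 ff 63.3
-0.015 t 10.12 p [ 0.5125 -0.2715  0.256 ] F [ 0.6  1.6 10.1] w 0.318 ff 63.3
0.005 t 10.78 p [ 0.5324 -0.2717  0.256 ] F [0.2 1.2 9.8] w 0.321 ff 63.3
0.025 t 11.43 p [ 0.5525 -0.272   0.2561] F [0.7 1.6 8.7] w 0.32 ff 63.4
0.045 t 12.07 p [ 0.5725 -0.2722  0.2561] F [0.4 2.1 9.8] w 0.316 ff 63.3
0.058 t 12.55 p [ 0.5856 -0.2724  0.2562] F [0.8 1.5 9.5] w 0.322 ff 63.3
0.03 t 13.4 p [ 0.557  -0.2721  0.256 ] F [0.1 1.7 9.7] w 0.32 ff 63.3
0 t 14.3 p [ 0.527  -0.2717  0.256 ] F [-0.4  1.1  9.5] w 0.318 ff 63.3
-0.03 t 15.2 p [ 0.497  -0.2714  0.2559] F [-0.2  1.   9.7] w 0.325 ff 63.3
-0.055 t 15.97 p [ 0.472  -0.2711  0.2558] F [-0.6  1.1  9.9] w 0.321 ff 63.3
0 t 17.5 p [ 0.5273 -0.2718  0.256 ] F [1.  1.4 9.8] w 0.316 ff 63.3
0.055 t 19.02 p [ 0.5823 -0.2724  0.2561] F [0.  1.4 9.5] w 0.325 ff 63.3
up t 20.27 p [ 0.5807 -0.2721  0.3405] F [-0.7  0.4 -2.7] w 0.318 ff 61.6
away t 21.82 p [ 0.5505 -0.0898  0.345 ] F [ 0.3 -0.  -2.6] w 0.324 ff 61.6
```

View pics/scene2.png

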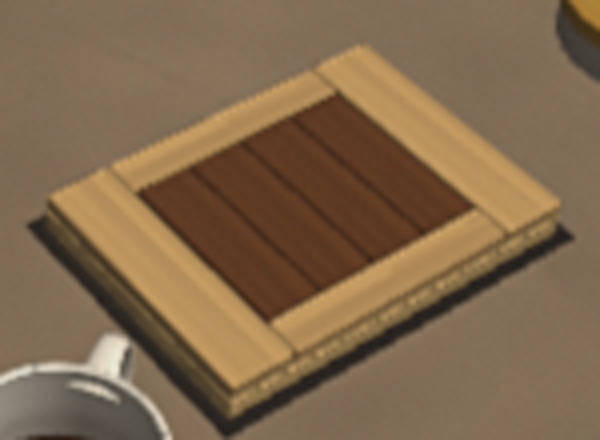

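All four slats look level with the frame: seams and ends are collinear, roughly from (140,190) to (475,205), with no proud step. I'll check this numerically and then stand the roller back on the worktop.

Run:
```python
from h import *
from cell import env,cams
fn=lambda h:(h[...,2]<105)&(h[...,1]>120)
for k,zz in((0,.026),(2,.022),(2,.026)):
    f=dict(np.load(f"scene{k}.npz")); print(k,zz,blob(f,(310,250,425,325),fn,zz)[1])
q=quat(0)
env.goto([.545,-.03,.30],q)
env.move_linear([.545,-.03,ZR+.006],rate=.1); st("near")
for d in (.002,-.0005,-.002):
    env.move_linear([.545,-.03,ZR+d],rate=.02); st(d)
env.hold(.3); env.release(); st("open")
env.move_linear([.545,-.03,.34],rate=.1); st("up")
env.goto([.42,.25,.40],quat(0)); env.hold(.5); st("clear")
o=[]
for n in("scene","top"):
    f=cams.grab_frame(n); np.savez(n+"3.npz",**f); o.append(f["img"][110:350,170:450])
cv2.imwrite("pics/end.png",cv2.resize(np.hstack(o),(800,343))[:,:,::-1])
f=dict(np.load("top3.npz"))
print(blob(f,(275,180,325,228),lambda h:(h[...,1]<40)&(h[...,2]>120)|(h[...,1]>110),.044,5)[1])
```

```text
0 0.026 ((0.5218683481216431, -0.27565306425094604), (0.09223160147666931, 0.12152770161628723), 89.81221771240234)
2 0.022 ((0.5244134664535522, -0.2737399935722351), (0.08984270691871643, 0.1208384707570076), 89.48387908935547)
2 0.026 ((0.5214039087295532, -0.2765461504459381), (0.08928985893726349, 0.12009488046169281), 89.48388671875)
near t 22.99 p [ 0.5454 -0.0304  0.2478] F [-0.6 -0.5 -2.7] w 0.32 ff 61.6
0.002 t 23.34 p [ 0.5451 -0.0299  0.2436] F [ 0.2 -0.  -3.2] w 0.316 ff 61.6
-0.0005 t 23.62 p [ 0.5454 -0.03    0.2414] F [ 1.5  0.9 -0.2] w 0.318 ff 62.1
-0.002 t 23.87 p [ 0.5456 -0.03    0.2403] F [0.4 0.6 4.6] w 0.319 ff 62.4
open t 24.77 p [ 0.5449 -0.03    0.2393] F [-0.5 -0.2  0.2] w 0.996 ff 0.0
up t 25.93 p [ 0.5446 -0.03    0.3391] F [-0.2  0.5 -0.2] w 0.999 ff 0.0
clear t 27.62 p [0.4202 0.2498 0.3999] F [-0.5 -0.1 -0.1] w 1.003 ff 0.0
((0.5447866916656494, -0.028802908957004547), (0.07106100767850876, 0.07330714911222458), 0.8375213146209717)
```

View pics/end.png

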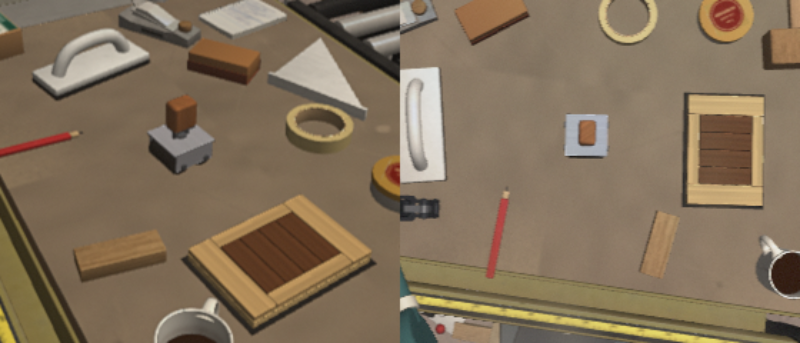

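The final view shows the roller upright on bare worktop at about (180,135) left and (586,134) right. The slats are level in the frame, the push block hasn't moved, and the arm is clear.

```bash
python3 -c "
from cell import finish_job
print(finish_job())"
```

```text
the job is handed in; nothing more can be done
None
```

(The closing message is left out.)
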